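# Reseat a raised tube under a push-latch incubator cover

## Robot

A 6-joint arm with a two-finger parallel gripper is mounted at the origin on the work surface. World frame = base frame: x ahead of the robot, y to its left, z up, the work surface at z = 0. Lengths are in m, angles in rad, forces in N, time in s.
With the tool pointing down it reaches from about 0.3 to 0.775 m from the base axis. Payload 14.6 kg.
Tool frame: the origin (TCP) lies on the centre line of the jaws, within the pads' length; the fingertips stand 25 mm ahead of it and the grasp point (between the pads) lies 6 mm ahead of it (ctrl.tip_reach is the distance from the TCP to the fingertips, in m); z points along the fingers, y is the line along which they close (so a half turn about z gives the same grasp; the last joint's range is limited). The gripper opens to 94 mm and grips with 3 to 60 N. Pads are 16 mm wide; open, the fingers measure 119 mm over their backs; the gripper's body (75 mm by 177 mm) begins 78 mm behind the grasp point.
Start: joints at [-0.067, 0.3, 1.521, -0, 1.321, -0.067], TCP at [0.55, -0, 0.23] pointing down, gripper open.
Joint ranges: [-3.03, 3.03], [-0.79, 2.21], [0.23, 2.52], [-1.04, 4.18], [0, 3.07], [-2.55, 2.55]. Speed limits (rad/s): [2.22, 2.22, 2.57, 3.14, 3.14, 3.14].

## Interface

Orientations are given as [roll, pitch, yaw] about the fixed x, y, z axes, in that order (R = Rz(yaw) Ry(pitch) Rx(roll)).
In Python, from station import ctrl gives the robot as it stands. The module is installed in compiled form; this text tells all that it offers.
- The arm moves only by the tool apply_moves, never from a script. Its argument "deltas" is a list of rows, each a list of 7 numbers: the closure in counts, from 0 (fully open) to 255 (shut), then the shift along the world's x, y, z in cm, then the turn, a rotation vector about the world's x, y, z in rad. In form: [[jaw, tx, ty, tz, ax, ay, az], ...]. A call has 1 to 10 rows; each row shifts and turns the commanded pose from where the row before left it; what a row does not reach is not made up. A row lasts 1/10 s, in which the tool goes at most 50 mm and 8.59 degrees, less where a joint would pass 70% of its speed; a pose out of reach is approached as far as the arm can. A call with a gripper value outside its range is refused whole. The fingers move at their own pace and stop on an object; "grip_force" is the grip in N (left out, the last holds). Time passes only in rows, so rows that do not move let the fingers close. It gives the time, the measured TCP pose, the force, the opening and the grip force at its end, in the units of the state.
- ctrl.get_obs(): the state, without advancing time (a new reading comes with each control period).
- ctrl.camera(name): name is "scene" or "side" or "wrist"; returns a dict with "img" (384x512x3 uint8, red, green, blue), "K" (3x3 intrinsics, pixels), "pose" (4x4, takes a point from camera to world coordinates); the wrist camera has in their place "hand_eye" (4x4, takes a point from camera to tool coordinates, whose origin is the TCP and whose axes are the flange's). Camera axes: x right, y up, looking along -z (the intrinsics and any distortion apply to the point x, -y, -z); pixel columns grow to the right and rows downward; lengths in m; the calibration is good to about 2 mm. The wrist camera is an equidistant fisheye: a pixel r from the principal point sees the ray r / f radians off the axis. A picture is of the moment at which its call begins: read the wrist's pose just before it. There is no depth.
- ctrl.hand_in(): hands the job in; it is judged then, once.
The state is a dict: "time_s": time; "qpos": joint angles; "joint_vel": joint speeds; "tau": joint torques, N m; "ee_pos": TCP position; "eef_rot": TCP orientation; "force": force on the tool from outside, world axes, zero at the start; "moment": the same for the moment, N m; "grip_width": finger opening in m; "grip_force": force on a finger pad.
Only numpy, scipy, OpenCV 4.12 (cv2) and the standard library are available. Lean on these libraries where they do the work, as an engineer would, in place of code of your own. Each camera call takes 0.05 s, during which the arm holds its last target. There are 200 camera calls.

## Task

One red-capped sample tube in the little bench incubator is standing proud. Press down on the front of the smoked cover so that it pops open, push the red cap down with a fingertip until the tube is fully home, then press the cover shut so that it latches and stays closed. Do it all by pressing and pushing: do not pull the tube up, and leave the bottle, the cup and the tip box where they stand.

Things in the scene. Friction and masses are not known exactly. Their poses are not given: they have to be found in the camera images.
- incubator: Bench incubator, fixed: pale case 200 x 170 mm, deck 55 mm above the bench, aluminium plate on it with top at 66 mm, hinge housing at the far side up to 82 mm. Origin: centre of its underside, on the bench. x points to its hinge side, away from the robot (within 0.35 rad), y along the hinge, z up. Cover hinge line: along y at x = 65 mm, z = 75 mm.
- cover (a joint): Cover angle in rad: 0 latched shut, 1.3 fully open (front swung up and away from the robot), -0.05 pressed in to its stop. Push-push latch: from shut, press the front down to the stop (about 7 mm) and let go: it swings open by itself in about 1.5 s. From open, push it down to the same stop and let go: it rises to 0 and stays. Too shallow a press changes nothing; another full press reopens it.
- cover_press (a point): Blue press mark (12 x 40 mm) on the flat top of the smoked clear cover, midway along its front edge and 14 mm in; moves with the cover. x points from the front to the hinge, z out of the top face. The cover is a shallow box open below, 140 mm from hinge to front, 150 mm wide, 46 mm deep; shut, its top is 112 mm above the bench. Its spring lifts with about 2.5 N at the front; 6 to 12 N there presses it fully.
- cover_hinge (a point): Middle of the cover's hinge line, 75 mm above the bench: 126 mm from the press mark along the cover, and 37 mm below the cover's top face. It does not move.
- tube (a joint): Height in m of the red-capped tube above its seat: 0 fully home, 0.008 to 0.013 at the start. It slides straight down with about 2.5 N of friction and stays where left. Reach it from above with the cover open: the open cover's nearest edge is then about 65 mm beyond the tube, 200 mm above the bench, and higher parts are farther off.
- tube_top (a point): Centre of the top of the red cap (16 mm across, 11 mm tall), 87 mm above the bench when home. It stands in a steel strip 80 mm long along the hinge direction and 32 mm wide, near the front of the plate, between two fixed white caps 15 mm across, 25 mm to either side, tops at 85 mm. The strip's place along the plate varies.
- reagent_bottle: Loose glass bottle with a blue cap, 60 mm across, 130 mm tall; origin at the centre of its base. To be left alone.
- paper_cup: Loose brown cup, 64 mm across the rim, 75 mm tall; origin at the centre of its base. To be left alone.
- tip_box: Loose pipette-tip box, grey with a blue lid, 85 x 120 mm, 67 mm tall; origin at the centre of its base. To be left alone.

How it is judged:
By the outcome, as a careful person would: the job done as asked, in the order asked, and still so for the second after the job is handed in, with the robot touching nothing.
It also fails if it takes over 58 s, if anything falls off the work surface, if the arm or the gripper's body presses on something with over 40 N, if the wrist force passes 120 N, or if a joint passes its speed limit or range.

## Working session

There is one attempt and no reset: what is moved stays moved. The work goes in short steps, Python scripts to look and compute and a tool call to move; the robot and the scene stay as the last step left them, time stands still between calls to the robot, and variables do not carry over. Pictures are saved under pics/ and viewed, at most 10 in all, crops included, and the job is handed in when it is done.

Besides the shell and the picture viewer there is one more tool, called after "Call:" as a command line: name --pt "numbers of a row" for each row, then --argument value for the rest. apply_moves: Moves the arm, as the interface text tells. Its arguments: {"type":"object","properties":{"deltas":{"type":"array"},"grip_force":{"type":"number"}},"required":["deltas"]}

```bash
mkdir -p pics; cat > h.py <<'E'
import numpy as np, cv2
from station import ctrl
def ray(c,u,v):
    K=c["K"]; d=np.array([(u-K[0,2])/K[0,0],-(v-K[1,2])/K[1,1],-1.0])
    P=np.array(c["pose"]); d=P[:3,:3]@d; return P[:3,3],d/np.linalg.norm(d)
def onz(c,u,v,z):
    o,d=ray(c,u,v); return o+d*(z-o[2])/d[2]
E
python3 - <<'E'
from h import *
ims=[]
for n in("scene","side"):
    c=ctrl.camera(n); ims.append(c["img"]); print(n,c["K"],np.round(c["pose"],3))
    np.savez(f"{n}0.npz",**{k:c[k] for k in("img","K","pose")})
    cv2.imwrite(f"pics/{n}0.png",c["img"][:,:,::-1])
print(ctrl.get_obs())
E
```

```text
scene [[496.97692754   0.         265.31693978]
 [  0.         496.97692754 181.99760797]
 [  0.           0.           1.        ]] [[ 0.589 -0.466  0.66   1.433]
 [ 0.808  0.331 -0.488 -0.62 ]
 [ 0.009  0.82   0.572  0.839]
 [ 0.     0.     0.     1.   ]]
side [[452.29023929   0.         252.55555289]
 [  0.         452.29023929 187.16982351]
 [  0.           0.           1.        ]] [[-0.971  0.172 -0.163  0.321]
 [-0.237 -0.754  0.612  0.889]
 [-0.018  0.634  0.773  1.233]
 [ 0.     0.     0.     1.   ]]
{'time_s': 0.1, 'qpos': array([-6.66119585e-02,  3.00397204e-01,  1.52151741e+00,  1.51214445e-05,
        1.32070847e+00, -6.66105915e-02]), 'joint_vel': array([ 1.15359968e-03, -1.87845241e-03, -1.36582161e-03, -1.40150547e-04,
       -5.95734760e-04, -7.55513534e-06]), 'tau': array([ 1.84928511e-03, -5.32644153e+01, -3.53284299e+01,  7.10431044e-02,
        2.34944851e-02, -7.30603051e-05]), 'ee_pos': array([5.49788463e-01, 8.20801644e-06, 2.29953789e-01]), 'eef_rot': array([-3.14056549e+00, -8.32009924e-05,  1.57079117e+00]), 'force': array([ 0.68161093,  0.80618834, -0.1546463 ]), 'moment': array([-0.02146376, -0.0188796 , -0.0189656 ]), 'grip_force': 0.0, 'grip_width': 0.09407366835626221}
```

View pics/scene0.png

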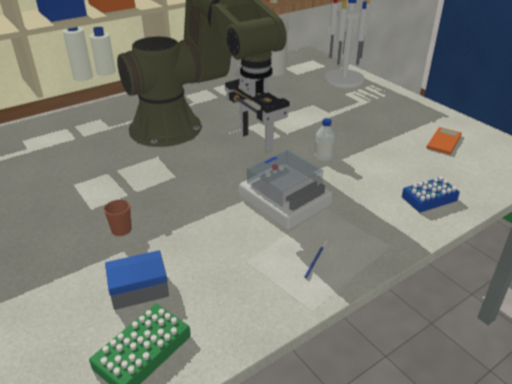

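View pics/side0.png

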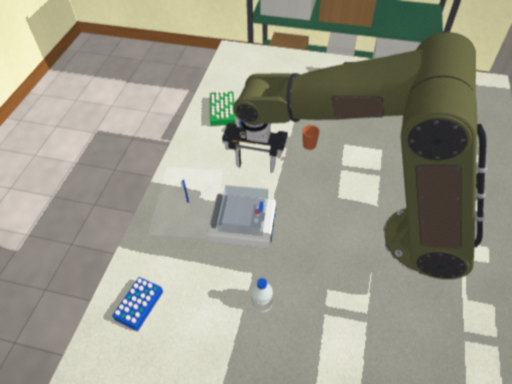

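The scene picture shows the incubator near (285,190), the blue mark near (270,160) and the red cap near (275,168). In the side picture the incubator is near (245,215), the mark near (262,206) and the cap near (257,211). The bottle, cup and tip box are well clear.

```bash
python3 - <<'E'
from h import *
W={"scene":(235,300,145,185),"side":(240,285,190,225)}
R={}
for n,(a,b,t,d) in W.items():
    c=dict(np.load(f"{n}0.npz")); im=c["img"].astype(int); r,g,bl=im[...,0],im[...,1],im[...,2]
    box=np.zeros(r.shape,bool); box[t:d,a:b]=1
    for nm,m,z in(("blue",(bl>r+35)&(bl>g+25),.112),("red",(r>g+30)&(r>bl+30),.092)):
        v,u=np.nonzero(m&box); 
        if len(u)==0: print(n,nm,"none"); continue
        p=onz(c,u.mean(),v.mean(),z)
        P=np.array([onz(c,x,y,z)[:2] for x,y in zip(u,v)])
        e=np.linalg.eigh(np.cov(P.T))
        print(n,nm,len(u),u.mean(),v.mean(),np.round(p,4),"axis",np.round(e[1][:,1],3),np.sqrt(e[0]))
        R[n,nm]=ray(c,u.mean(),v.mean())
for nm in("blue","red"):
    if ("scene",nm) in R and ("side",nm) in R:
        A=0;B=0
        for n in W:
            o,d=R[n,nm]; M=np.eye(3)-np.outer(d,d); A=A+M; B=B+M@o
        print(nm,"tri",np.linalg.solve(A,B).round(4))
c=dict(np.load("scene0.npz")); s=dict(np.load("side0.npz"))
o=np.hstack([cv2.resize(c["img"][130:230,225:345],None,fx=4,fy=4,interpolation=2)[:400,:480],])
o2=cv2.resize(s["img"][175:255,200:285],None,fx=5,fy=5,interpolation=2)[:400,:320+0] if 0 else cv2.resize(s["img"][175:255,205:285],(320,320),interpolation=2)
can=np.zeros((400,800,3),np.uint8); can[:,:480]=o; can[:320,480:]=o2
cv2.imwrite("pics/crop.png",can[:,:,::-1])
E
```

```text
scene blue 41 270.5853658536585 159.41463414634146 [0.515  0.0762 0.112 ] axis [-0.147  0.989] [0.0041078  0.01151259]
scene red 14 274.5 166.71428571428572 [0.5261 0.0817 0.092 ] axis [-0.791  0.612] [0.00300188 0.00538818]
side blue 59 261.7457627118644 207.03389830508473 [0.5114 0.0715 0.112 ] axis [-0.751  0.661] [0.00948048 0.01709375]
side red 12 256.1666666666667 211.41666666666666 [0.5279 0.0775 0.092 ] axis [-0.538  0.843] [0.00248871 0.00531667]
blue tri [0.513  0.0745 0.1129]
red tri [0.528  0.0795 0.0941]
```

View pics/crop.png

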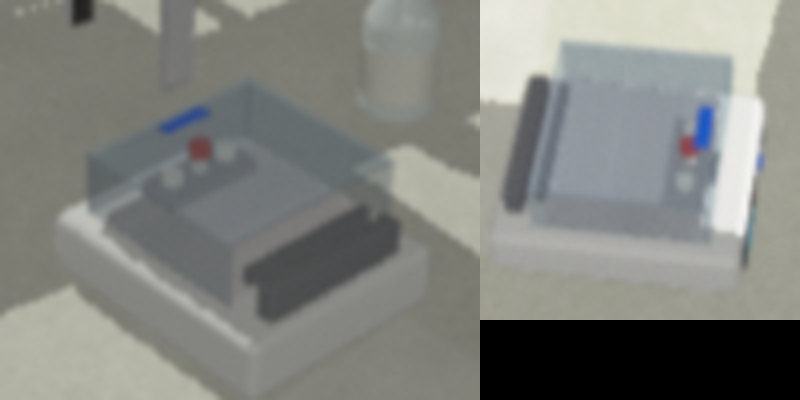

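The crop shows the blue mark and red cap through the cover, with the tube strip between its two white caps. Mark is about (0.514, 0.075) and incubator yaw about 0.15. I'll turn the gripper so its slim side faces the hinge, close it, and move above the mark.

Call:
apply_moves --pt "255 -0.36 0.75 -0.83 0 0 -0.142" --pt "255 -0.36 0.75 -0.83 0 0 -0.142" --pt "255 -0.36 0.75 -0.83 0 0 -0.142" --pt "255 -0.36 0.75 -0.83 0 0 -0.142" --pt "255 -0.36 0.75 -0.83 0 0 -0.142" --pt "255 -0.36 0.75 -0.83 0 0 -0.142" --pt "255 -0.36 0.75 -0.83 0 0 -0.142" --pt "255 -0.36 0.75 -0.83 0 0 -0.142" --pt "255 -0.36 0.75 -0.83 0 0 -0.142" --pt "255 -0.36 0.75 -0.83 0 0 -0.142" --grip_force 20

```text
time_s: 1.1
ee_pos: [0.5137, 0.0753, 0.1468]
eef_rot: [-3.142, 0.001, 0.145]
force: [0.2, -0.1, 0.6]
grip_width: 0.0173
grip_force: 0.0
```

Call:
apply_moves --pt "255 0 0 0 0 0 0" --pt "255 0 0 0 0 0 0"

```text
time_s: 1.3
ee_pos: [0.5141, 0.0749, 0.1475]
eef_rot: [3.142, 0.0, 0.156]
force: [0.1, -1.1, -0.2]
grip_width: 0.002
grip_force: 0.0
```

```bash
python3 - <<'E'
from h import *
print(ctrl.tip_reach); c=ctrl.camera("wrist"); print(c["K"],c["hand_eye"])
cv2.imwrite("pics/w1.png",c["img"][:,:,::-1])
E
```

```text
0.025
[[297.31863964   0.         256.47278714]
 [  0.         297.31863964 190.72823974]
 [  0.           0.           1.        ]] [[ 1.13629378e-04  9.70972206e-01  2.39192313e-01  6.95052866e-02]
 [ 9.99999053e-01 -4.38350930e-04  1.30437845e-03  6.53771729e-04]
 [ 1.37136540e-03  2.39191938e-01 -9.70971336e-01 -1.53971096e-01]
 [ 0.00000000e+00  0.00000000e+00  0.00000000e+00  1.00000000e+00]]
```

View pics/w1.png

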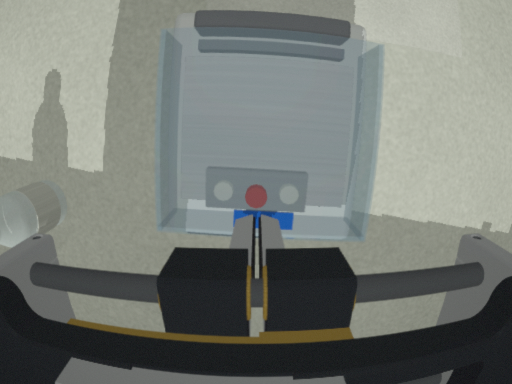

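The wrist picture shows the tips directly over the blue mark (mark at about 263,220), and the red cap at (256,196) is just beyond it. Pressing in small steps.

Call:
apply_moves --pt "255 0 -0.2 -0.5 0 0 0" --pt "255 0 0 -0.5 0 0 0" --pt "255 0 0 -0.2 0 0 0" --pt "255 0 0 -0.2 0 0 0" --pt "255 0 0 -0.2 0 0 0"

```text
time_s: 1.85
ee_pos: [0.5139, 0.0729, 0.1314]
eef_rot: [3.142, 0.0, 0.151]
force: [-3.2, -1.4, 4.1]
grip_width: 0.0007
grip_force: 2.2
```

Call:
apply_moves --pt "255 0 0 -0.15 0 0 0" --pt "255 0 0 -0.1 0 0 0" --pt "255 0 0 0 0 0 0"

```text
time_s: 2.15
ee_pos: [0.514, 0.073, 0.1306]
eef_rot: [3.141, -0.001, 0.151]
force: [-12.5, -2.8, 22.7]
grip_width: 0.0006
grip_force: 12.2
```

At the stop with 23 N. Release and retreat.

Call:
apply_moves --pt "255 0 0 0.6 0 0 0" --pt "255 0 0 3 0 0 0" --pt "255 -4 -0.6 2 0 0 0" --pt "255 -4 -0.6 1 0 0 0" --pt "255 -4 -0.6 0 0 0 0" --pt "255 0 0 0 0 0 0" --pt "255 0 0 0 0 0 0" --pt "255 0 0 0 0 0 0" --pt "255 0 0 0 0 0 0" --pt "255 0 0 0 0 0 0"

```text
time_s: 3.15
ee_pos: [0.3945, 0.0551, 0.1946]
eef_rot: [-3.141, 0.001, 0.151]
force: [-0.9, -0.3, 0.2]
grip_width: 0.0007
grip_force: 0.0
```

Call:
apply_moves --pt "255 0 0 0 0 0 0" --pt "255 0 0 0 0 0 0" --pt "255 0 0 0 0 0 0" --pt "255 0 0 0 0 0 0" --pt "255 0 0 0 0 0 0" --pt "255 0 0 0 0 0 0" --pt "255 0 0 0 0 0 0" --pt "255 0 0 0 0 0 0"

```text
time_s: 3.95
ee_pos: [0.394, 0.055, 0.195]
eef_rot: [3.142, -0.0, 0.151]
force: [-0.3, 0.5, 0.2]
grip_width: 0.0004
grip_force: 0.0
```

```bash
cat >> h.py <<'E'
def wray(c,o,u,v):
    from scipy.spatial.transform import Rotation as Ro
    K=c["K"]; x=(u-K[0,2]);y=(v-K[1,2]); r=np.hypot(x,y); t=r/K[0,0]
    d=np.array([np.sin(t)*x/r,-np.sin(t)*y/r,-np.cos(t)])
    T=np.eye(4); T[:3,:3]=Ro.from_euler("xyz",o["eef_rot"]).as_matrix(); T[:3,3]=o["ee_pos"]
    T=T@np.array(c["hand_eye"]); return T[:3,3],T[:3,:3]@d
E
python3 - <<'E'
from h import *
o=ctrl.get_obs(); c=ctrl.camera("wrist"); np.savez("w2.npz",img=c["img"])
im=c["img"].astype(int); m=((im[...,0]>im[...,1]+40)&(im[...,0]>im[...,2]+40)).astype(np.uint8)
n,l,s,ce=cv2.connectedComponentsWithStats(m)
print(o["ee_pos"],o["eef_rot"])
for i in range(1,n):
    if s[i,4]>20:
        p,d=wray(c,o,*ce[i])
        print(ce[i],s[i],[np.round(p+d*(z-p[2])/d[2],4) for z in(.09,.097)])
for k in("scene","side"):
    q=ctrl.camera(k); cv2.imwrite(f"pics/{k}2.png",q["img"][:,:,::-1])
    j=q["img"].astype(int); m=(j[...,0]>j[...,1]+30)&(j[...,0]>j[...,2]+30); b=np.zeros_like(m); b[145:225,235:300]=1
    v,u=np.nonzero(m&b)
    if len(u): print(k,len(u),u.mean(),v.mean(),onz(q,u.mean(),v.mean(),.092))
cv2.imwrite("pics/w2.png",np.hstack([c["img"],cv2.resize(q["img"][150:270,190:300],(288,314))[:,:].copy() if 0 else np.vstack([cv2.resize(q["img"][150:270,190:300],(288,314)),np.zeros((70,288,3),np.uint8)])])[:,:,::-1])
E
```

```text
[0.39399091 0.0549889  0.19496818] [ 3.14158151e+00 -4.72204697e-05  1.50783429e-01]
[253.67957746  43.46830986] [245  34  19  20 284] [array([0.5288, 0.0776, 0.09  ]), array([0.527 , 0.0773, 0.097 ])]
scene 20 274.35 166.35 [0.5244088  0.08245426 0.092     ]
side 33 256.8787878787879 211.06060606060606 [0.52609149 0.0756293  0.092     ]
```

View pics/w2.png

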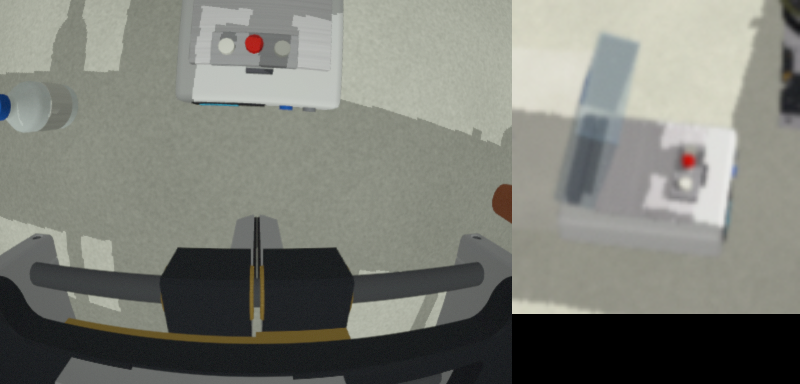

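The cover is open, and the red cap shows at (254,44) in the wrist view with the cap at about (0.527, 0.078). I'm moving the tips above it.

Call:
apply_moves --pt "255 3 0.5 0 0 0 0" --pt "255 4 0.7 -0.5 0 0 0" --pt "255 4 0.7 -1.5 0 0 0" --pt "255 2.3 0.4 -2 0 0 0" --pt "255 0 0 -1.5 0 0 0" --pt "255 0 0 0 0 0 0" --pt "255 0 0 0 0 0 0"

```text
time_s: 4.8
ee_pos: [0.5269, 0.078, 0.1403]
eef_rot: [-3.142, 0.0, 0.151]
force: [-0.4, 0.1, -0.8]
grip_width: 0.0004
grip_force: 0.0
```

```bash
python3 - <<'E'
from h import *
o=ctrl.get_obs(); c=ctrl.camera("wrist")
im=c["img"].astype(int); m=((im[...,0]>im[...,1]+40)&(im[...,0]>im[...,2]+40)).astype(np.uint8)
n,l,s,ce=cv2.connectedComponentsWithStats(m)
print(o["ee_pos"],o["eef_rot"],o["force"])
for i in range(1,n):
    if s[i,4]>20:
        p,d=wray(c,o,*ce[i])
        print(ce[i],s[i],[np.round(p+d*(z-p[2])/d[2],4) for z in(.09,.097)])
cv2.imwrite("pics/w3.png",cv2.resize(c["img"][140:290,150:360],(630,450))[:,:,::-1])
E
```

```text
[0.52685638 0.07798031 0.14029247] [-3.14154049e+00  2.46490389e-04  1.50754026e-01] [-0.35462447  0.1271949  -0.79064517]
[257.34170854 210.86432161] [247 204  22  15 199] [array([0.5312, 0.0776, 0.09  ]), array([0.5334, 0.078 , 0.097 ])]
```

View pics/w3.png

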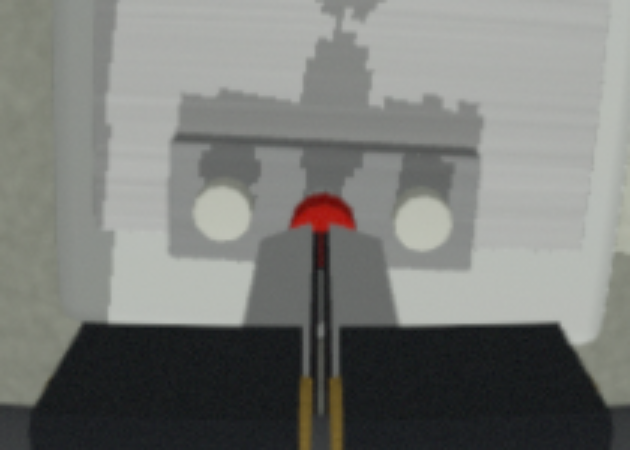

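The tips are laterally centred on the red cap (its far half is visible at 247–269, 204+), and the cap centre is about 2 mm further out. I'm shifting and pressing down.

Call:
apply_moves --pt "255 0.2 0 -0.5 0 0 0" --pt "255 0 0 -0.5 0 0 0" --pt "255 0 0 -0.4 0 0 0" --pt "255 0 0 -0.3 0 0 0" --pt "255 0 0 -0.3 0 0 0" --pt "255 0 0 -0.2 0 0 0" --pt "255 0 0 -0.2 0 0 0"

```text
time_s: 5.55
ee_pos: [0.5289, 0.078, 0.1158]
eef_rot: [-3.142, 0.0, 0.151]
force: [-2.6, -0.1, 2.4]
grip_width: 0.0004
grip_force: 1.4
```

Call:
apply_moves --pt "255 0 0 -0.2 0 0 0" --pt "255 0 0 -0.1 0 0 0"

```text
time_s: 5.75
ee_pos: [0.5289, 0.078, 0.1128]
eef_rot: [-3.142, 0.0, 0.151]
force: [-1.8, -0.1, 3.2]
grip_width: 0.0005
grip_force: 1.3
```

Call:
apply_moves --pt "255 0 0 -0.1 0 0 0" --pt "255 0 0 -0.1 0 0 0" --pt "255 0 0 -0.05 0 0 0" --pt "255 0 0 0 0 0 0"

```text
time_s: 6.15
ee_pos: [0.5291, 0.078, 0.112]
eef_rot: [3.141, -0.001, 0.151]
force: [-9.3, -1.9, 21.2]
grip_width: 0.0005
grip_force: 10.5
```

Tube bottomed at a tip height of 87 mm, as specified. Lift straight up above the cover's height, then check the tube and the open cover's mark.

Call:
apply_moves --pt "255 0 0 0.5 0 0 0" --pt "255 0 0 2 0 0 0" --pt "255 0 0 4 0 0 0" --pt "255 0 0 4 0 0 0" --pt "255 0 0 4 0 0 0" --pt "255 0 0 3.5 0 0 0" --pt "255 0 0 0 0 0 0" --pt "255 0 0 0 0 0 0"

```text
time_s: 6.95
ee_pos: [0.5291, 0.078, 0.2904]
eef_rot: [3.142, -0.001, 0.151]
force: [-0.8, -0.7, -0.5]
grip_width: 0.0003
grip_force: 0.0
```

```bash
python3 - <<'E'
from h import *
o=ctrl.get_obs(); print(o["ee_pos"],o["force"])
w=ctrl.camera("wrist")["img"]; c=ctrl.camera("scene"); s=ctrl.camera("side"); im=c["img"].astype(int)
m=(im[...,2]>im[...,0]+35)&(im[...,2]>im[...,1]+25); b=np.zeros_like(m); b[110:215,240:320]=1
n,l,st,ce=cv2.connectedComponentsWithStats((m&b).astype(np.uint8))
for i in range(1,n):
    if st[i,4]>5: print(ce[i],st[i],onz(c,*ce[i],.206).round(4))
a=cv2.resize(c["img"][110:230,225:345],(400,400)); d=cv2.resize(w[100:300,150:350],(400,400))
cv2.imwrite("pics/v4.png",np.hstack([a,d])[:,:,::-1])
h=np.array([.6386,.0923]); ex=np.array([np.cos(.15),np.sin(.15)])
for th in np.r_[np.arange(1.3,0,-.13),0,-.05]:
    cc,ss=np.cos(th),np.sin(th); x=-.126*cc+.037*ss+.008*min(1,abs(th)/.4); z=.075+.126*ss+.037*cc
    print(round(th,2),np.round(100*(h+ex*x),2),round(100*(z+.025),2))
E
```

```text
[0.52911802 0.07802924 0.2904337 ] [-0.77358802 -0.73332498 -0.53382566]
[306.06382979 148.42553191] [301 145  11   8  47] [0.6435 0.0881 0.206 ]
1.3 [64.84  9.38] 23.13
1.17 [63.16  9.12] 23.05
1.04 [61.5   8.87] 22.74
0.91 [59.89  8.63] 22.22
0.78 [58.37  8.4 ] 21.49
0.65 [56.95  8.19] 20.57
0.52 [55.66  7.99] 19.47
0.39 [54.5   7.82] 18.21
0.26 [53.27  7.63] 16.81
0.13 [52.24  7.47] 15.3
0.0 [51.4   7.35] 13.7
-0.05 [51.33  7.34] 13.07
```

View pics/v4.png

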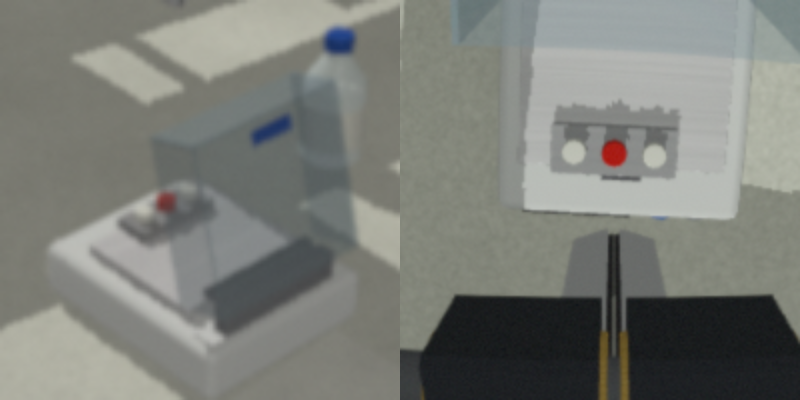

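The tube stands level with its neighbours, and the mark on the open cover is at about (0.643, 0.09, 0.206), as predicted. I'm going over and behind the cover.

Call:
apply_moves --pt "255 3 0.3 0 0 0 0" --pt "255 4 0.4 0 0 0 0" --pt "255 4 0.4 0 0 0 0" --pt "255 3.3 0.4 0 0 0 0" --pt "255 0 0 0 0 0 0" --pt "255 0 0 -2 0 0 0" --pt "255 0 0 -2 0 0 0" --pt "255 0 0 -1.9 0 0 0" --pt "255 0 0 0 0 0 0"

```text
time_s: 8.0
ee_pos: [0.6705, 0.0929, 0.228]
eef_rot: [-3.141, 0.006, 0.151]
force: [-0.2, 0.1, -0.6]
grip_width: 0.0006
grip_force: 0.0
```

Call:
apply_moves --pt "255 -1.2 0 0 0 0 0" --pt "255 -1.2 0 0 0 0 0" --pt "255 -0.84 -0.13 -0.04 0 0 0" --pt "255 -0.84 -0.13 -0.04 0 0 0" --pt "255 -0.83 -0.13 -0.15 0 0 0" --pt "255 -0.83 -0.13 -0.16 0 0 0" --pt "255 -0.8 -0.12 -0.26 0 0 0" --pt "255 -0.8 -0.12 -0.26 0 0 0" --pt "255 -0.76 -0.12 -0.36 0 0 0" --pt "255 -0.76 -0.12 -0.37 0 0 0"

```text
time_s: 9.0
ee_pos: [0.5828, 0.083, 0.215]
eef_rot: [-3.141, -0.0, 0.151]
force: [2.3, 2.5, 1.2]
grip_width: 0.0006
grip_force: 1.3
```

Call:
apply_moves --pt "255 -0.71 -0.1 -0.46 0 0 0" --pt "255 -0.71 -0.1 -0.46 0 0 0" --pt "255 -0.65 -0.1 -0.55 0 0 0" --pt "255 -0.65 -0.1 -0.55 0 0 0" --pt "255 -0.58 -0.09 -0.63 0 0 0" --pt "255 -0.58 -0.08 -0.63 0 0 0" --pt "255 -0.61 -0.1 -0.7 0 0 0" --pt "255 -0.61 -0.09 -0.7 0 0 0"

```text
time_s: 9.8
ee_pos: [0.5319, 0.0752, 0.1676]
eef_rot: [3.141, 0.0, 0.151]
force: [2.5, 0.4, 2.0]
grip_width: 0.0007
grip_force: 1.2
```

Call:
apply_moves --pt "255 -0.5 -0.08 -0.75 0 0 0" --pt "255 -0.5 -0.08 -0.75 0 0 0" --pt "255 -0.4 -0.06 -0.8 0 0 0" --pt "255 -0.4 -0.06 -0.8 0 0 0" --pt "255 0 0 -0.3 0 0 0" --pt "255 0 0 -0.25 0 0 0" --pt "255 0 0 -0.1 0 0 0"

```text
time_s: 10.5
ee_pos: [0.514, 0.0725, 0.1308]
eef_rot: [3.142, 0.001, 0.151]
force: [-9.8, -1.5, 14.6]
grip_width: 0.0002
grip_force: 7.7
```

Call:
apply_moves --pt "255 0 0 -0.08 0 0 0" --pt "255 0 0 0 0 0 0"

```text
time_s: 10.7
ee_pos: [0.514, 0.0725, 0.1308]
eef_rot: [3.142, 0.001, 0.151]
force: [-10.4, -1.6, 15.6]
grip_width: 0.0007
grip_force: 8.1
```

Call:
apply_moves --pt "255 0 0 0.6 0 0 0" --pt "255 0 0 1 0 0 0" --pt "255 0 0 3 0 0 0" --pt "255 -4 -0.6 2 0 0 0" --pt "255 -4 -0.6 2 0 0 0" --pt "255 -4 -0.6 1 0 0 0" --pt "255 0 0 0 0 0 0" --pt "255 0 0 0 0 0 0" --pt "255 0 0 0 0 0 0" --pt "255 0 0 0 0 0 0"

```text
time_s: 11.7
ee_pos: [0.3949, 0.0547, 0.2254]
eef_rot: [-3.141, 0.001, 0.151]
force: [-0.8, 0.5, -0.2]
grip_width: 0.0005
grip_force: 0.0
```

Call:
apply_moves --pt "255 0 0 0 0 0 0" --pt "255 0 0 0 0 0 0" --pt "255 0 0 0 0 0 0" --pt "255 0 0 0 0 0 0" --pt "255 0 0 0 0 0 0" --pt "255 0 0 0 0 0 0" --pt "255 0 0 0 0 0 0" --pt "255 0 0 0 0 0 0"

```text
time_s: 12.5
ee_pos: [0.3944, 0.0546, 0.226]
eef_rot: [-3.142, -0.0, 0.151]
force: [0.0, -0.1, 0.4]
grip_width: 0.0005
grip_force: 0.0
```

```bash
python3 - <<'E'
from h import *
c=ctrl.camera("scene"); s=ctrl.camera("side"); 
a=cv2.resize(c["img"][110:230,225:345],(400,400),interpolation=2); d=cv2.resize(s["img"][170:260,200:290],(400,400),interpolation=2)
cv2.imwrite("pics/v5.png",np.hstack([a,d])[:,:,::-1]); print(ctrl.get_obs()["time_s"])
# change vs first images at the bystanders
for k,q in(("scene",c),("side",s)):
    e=np.abs(q["img"].astype(int)-np.load(k+"0.npz")["img"]).max(2)
    B={"scene":dict(bottle=(310,340,118,162),cup=(100,135,198,238),box=(100,172,248,310)),"side":dict(bottle=(245,278,275,310),cup=(298,325,122,152))}[k]
    for n,(x0,x1,y0,y1) in B.items(): print(k,n,(e[y0:y1,x0:x1]>30).mean().round(3))
E
```

```text
12.6
scene bottle 0.0
scene cup 0.0
scene box 0.0
side bottle 0.0
side cup 0.986
```

View pics/v5.png

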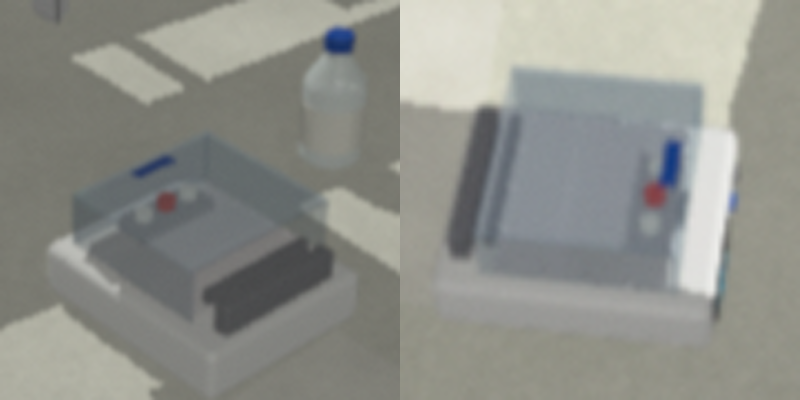

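Both views show the cover still shut 1.8 s after release. The red cap is level with its neighbours. The scene view shows the bottle, cup and box unchanged, so the side view's change at the cup is just the arm in front of it.

```bash
python3 -c "
from station import ctrl
print(ctrl.hand_in())"
```

```text
the job is handed in; nothing more can be done
None
```

I popped the cover open, pushed the red-capped tube fully home and pressed the cover shut. It was still closed 1.8 s after release, with the bottle, cup and tip box unmoved, and I handed the job in at about 12.6 s of the 58 s allowed.

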